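Lay up a copper and brass billet from the clip strip

ROBOT

A 6-joint arm with a two-finger parallel gripper is mounted at the origin on a cart in front of the work surface, level with it; the furniture and walls round the work are solid. World frame = base frame: x ahead of the robot, y to its left, z up, the work surface at z = 0. Lengths are in mm, angles in rad, forces in N, time in s.
With the tool pointing down it reaches from about 400 to 825 mm from the base axis. Payload 7 kg.
Tool frame: the origin (TCP) lies at the very end of the fingers, on their centre line; the grasp point (between the pads) lies robot.tcp_to_grasp behind it (robot.tcp_to_grasp is the distance from the TCP to the grasp point, in mm); z points along the fingers, x is the direction in which the jaws open and shut, and the axes are right-handed (so a half turn about z gives the same grasp; the last joint's range is limited). The gripper opens to 85 mm and grips with 20 to 120 N. Pads are 22 mm wide; open, the fingers measure 114 mm over their backs; the gripper's body (76 mm by 85 mm) begins 54 mm behind the grasp point. The pads swing forward as they close: fully open they stand 13 mm farther back than shut.
Start: joints at [1.462, 0.359, 0.012, 0, -1.224, -0.288], TCP at [260.873, 622.527, 205.402] pointing down, gripper open.
Joint ranges: [-3.07, 3.07], [-1.43, 2.12], [-1.02, 1.25], [-3.03, 1.67], [-3.05, -0], [-3.03, 3.03]. Speed limits (rad/s): [2.39, 2.39, 3.01, 3.14, 3.14, 3.14].

INTERFACE

Orientations are given as a 3x3 rotation matrix whose columns are the frame's x, y, z axes.
In Python, from station import robot gives the robot as it stands.
- The arm moves only by the tool move_arm, never from a script. Its argument "moves" is a list of rows, each a list of 3 entries, a list of its own where there are three numbers: the turn, a rotation vector about the tool's x, y, z in degrees, then the shift along the tool's x, y, z in m, then the closure, from 0 (fully open) to 1 (shut). In form: [[[wx, wy, wz], [dx, dy, dz], grip], ...]. A call has 1 to 12 rows; each row is the pose to reach, as a shift and turn from the pose measured when the call began, along the tool's axes at that moment; what a row does not reach only later rows make up. A row lasts 1/12 s, in which the tool goes at most 41.7 mm and 7.16 degrees, less where a joint would pass 70% of its speed; a pose out of reach is approached as far as the arm can. A call with a gripper value outside its range is refused whole. The fingers move at their own pace and stop on an object; "grip_force" is the grip in N (left out, the last holds). Time passes only in rows, so rows that repeat a pose let the fingers close. It gives the time, the measured TCP pose, the force and the opening at its end, in the units of the state.
- robot.read_state(): the state, without advancing time (a new reading comes with each control period).
- robot.camera(name): name is "side" or "top" or "wrist"; returns (picture, depth): 384x512x3 uint8, red, green, blue; 384x512 float32, mm along the optical axis (not along the pixel's ray), 0 where there is no reading.
- robot.get_calibration(name): a dict with "fovy" (degrees; the focal length in pixels is half the picture's height over the tangent of half this angle, whatever the lens; pixels are square), "cx", "cy" (the principal point, pixels), "R" (3x3) and "t" (3): a world point X has camera coordinates R X + t. Camera axes: x right, y down, z forward; pixel columns grow to the right and rows downward; lengths in mm; the calibration is good to about 2 mm. The wrist camera is an equidistant fisheye: a pixel r from the principal point sees the ray r / f radians off the axis. A picture is of the moment at which its call begins: read the wrist's pose just before it. get_calibration takes no time and is no camera call; for the wrist camera it gives the pose at the moment of the call.
- robot.hand_in(): hands the job in, once; it reports no verdict.
The state is a dict: "clock": time; "joint_positions": joint angles; "joint_velocities": joint speeds; "joint_torque": joint torques, N m; "tool_pos": TCP position; "tool_rot": TCP orientation; "force": force on the tool from outside, world axes, zero at the start; "torque": the same for the moment, N m; "gripper_width": finger opening in mm.
Only numpy, scipy, OpenCV 4.12 (cv2) and the standard library are available. Lean on these libraries where they do the work, as an engineer would, in place of code of your own. Each camera call takes 0.05 s, during which the arm holds its last target. There are 200 camera calls.

TASK

Lay up a two-metal billet on the steel bench block: pull the copper plate out of the sprung clip strip and set it flat on the block, edges flush with the block's on all sides, then pull out the brass plate and stack it squarely on the copper. Take one plate at a time and set each down rather than dropping it. Leave the grey nickel-silver plate in its clip, do not shift the block, and leave the other things on the bench alone.

Things in the scene. Friction and masses are not known exactly. Their poses are not given: they have to be found in the camera images.
- strip: aluminium clip strip fixed to the bench, 284 mm long along its y, 34 mm wide; origin under its centre. Three bays along its y, centred at y = -90, 0, +90 mm, each holding one plate. Low corner tabs (x = +-27 mm, 20 to 27 mm from the bay's centre along y, tops 14.5 mm above the bench) leave the middle 40 mm of each long side of a plate clear
- strip_seat (a point): centre of the middle bay's seat, 12 mm above the bench. At both ends of each bay a sprung black roller (12 mm across, 22 mm long across the strip, top 33 mm above the bench) overhangs the plate's end by 1.8 mm. Pulled straight up with 7 to 15 N, weight included, the plate pushes both rollers aside and is free within 15 mm of lift
- copper_plate_center (a point): centre (half-way up) of the loose reddish copper plate, 48 (its x) x 62 (its y) x 10 mm thick (its z, up), 0.2 to 0.34 kg. Starts flat in one of the three bays (which varies), underside 12 mm above the bench, long side along the strip; long sides free for the fingers, ends under the sprung rollers. Grip its upper 8 mm or so: fingertips that reach below its underside would strike the block, which is equally wide
- brass_plate_center (a point): centre (half-way up) of the loose yellow brass plate, 48 (its x) x 62 (its y) x 10 mm thick (its z, up), 0.2 to 0.34 kg. Starts flat in one of the three bays (which varies), underside 12 mm above the bench, long side along the strip; long sides free for the fingers, ends under the sprung rollers. Grip its upper 8 mm or so: fingertips that reach below its underside would strike the plate beneath
- nickel_plate_center (a point): centre (half-way up) of the loose grey nickel-silver plate, 48 (its x) x 62 (its y) x 10 mm thick (its z, up), 0.2 to 0.34 kg. Starts flat in one of the three bays (which varies), underside 12 mm above the bench, long side along the strip; long sides free for the fingers, ends under the sprung rollers. It stays in its bay
- block_top (a point): centre of the top face of the loose steel bench block, 38 mm above the bench; the block is a plain grey 0.92 kg slab, 48 mm (x) by 62 mm (y), the same outline as the plates. z up
- beeswax: bystander: round cake of yellow wax, 45 mm across and 17 mm high; origin at the centre of its underside
- loupe: bystander: small black and white folding magnifier, 29 x 61 mm, 13 mm high; origin at the centre of its underside
- pliers_red: bystander: pliers with red handles lying flat, 75 x 129 mm, 12 mm high; origin at the centre of its underside
- flux_jar: bystander: green and white screw-top jar, 54 mm across and 54 mm high; origin at the centre of its underside
Not all that is in view belongs to the job. Of the things that look like the part that bears block_top, take the one that is nearest to the robot's base at the start. What is shaped like the part that bears brass_plate_center but green is not meant.

How it is judged:
By the outcome, as a careful person would: the job done as asked, in the order asked, and still so for the second after the job is handed in, with the robot touching nothing.
It also fails if it takes over 58 s, if anything falls off the work surface, if the arm or the gripper's body presses on something with over 40 N, if the wrist force passes 120 N, or if a joint passes its speed limit or range.

## Working session

There is one attempt and no reset: what is moved stays moved. The work goes in short steps, Python scripts to look and compute and a tool call to move; the robot and the scene stay as the last step left them, time stands still between calls to the robot, and variables do not carry over. Pictures are saved under pics/ and viewed, about 8 in all and at most 12, crops included, and the job is handed in when it is done.

Besides the shell and the picture viewer there is one more tool, called after "Emit:" as name(argument=value, ...) on one line, values as JSON. move_arm: Moves the arm, as the interface text tells. Its arguments: {"type":"object","properties":{"moves":{"type":"array","items":{"type":"array"}},"grip_force":{"type":"number"}},"required":["moves"]}

```bash
mkdir -p pics; ls; cat > h.py <<'E'
import numpy as np, cv2
from station import robot
def cal(n):
    c=robot.get_calibration(n); c['f']=192/np.tan(np.radians(c['fovy'])/2); c['R']=np.array(c['R']); c['t']=np.array(c['t']); return c
def ray(c,u,v,fish=False):
    d=np.array([(u-c['cx']),(v-c['cy'])])/c['f']
    if fish:
        r=np.hypot(*d); s=np.sin(r)/r if r>1e-9 else 1; r3=np.array([d[0]*s,d[1]*s,np.cos(r)])
    else: r3=np.array([*d,1])
    return -c['R'].T@c['t'], c['R'].T@r3
def onplane(c,u,v,z,fish=False):
    o,d=ray(c,u,v,fish); return o+d*(z-o[2])/d[2]
def proj(c,X,fish=False):
    p=c['R']@np.array(X,float)+c['t']
    if fish:
        r=np.hypot(p[0],p[1]); th=np.arctan2(r,p[2]); return c['cx']+c['f']*th*p[0]/r, c['cy']+c['f']*th*p[1]/r
    return c['cx']+c['f']*p[0]/p[2], c['cy']+c['f']*p[1]/p[2]
E
python3 - <<'E'
from h import *
s=robot.read_state(); print({k:np.round(v,3).tolist() for k,v in s.items()}); print(robot.tcp_to_grasp)
for n in ['top','side','wrist']:
    c=cal(n); p,d=robot.camera(n); np.savez(f'{n}0.npz',p=p,d=d); cv2.imwrite(f'pics/{n}0.png',p[...,::-1])
    print(n,c['fovy'],c['cx'],c['cy'],np.round(-c['R'].T@c['t'],1),np.round(c['R'],3).tolist())
a=[cv2.imread(f'pics/{n}0.png') for n in ['top','side']]
cv2.imwrite('pics/both.png',cv2.resize(np.vstack(a),(400,600)))
E
```

```text
pics
{'clock': 0.0, 'joint_positions': [1.462, 0.359, 0.011, -0.0, -1.224, -0.288], 'joint_velocities': [-0.0, -0.0, 0.001, -0.0, 0.0, 0.001], 'joint_torque': [-0.0, -58.331, 29.343, 6.937, -0.006, -0.0], 'tool_pos': [260.675, 622.075, 204.463], 'tool_rot': [[-0.387, -0.922, -0.001], [-0.922, 0.387, -0.002], [0.002, -0.0, -1.0]], 'force': [-0.024, 0.062, 0.03], 'torque': [0.05, 0.023, -0.004], 'gripper_width': 85.217}
18.700000000000003
top 57.35543471839084 248.20891903471096 188.3071140028061 [ 338.5  -70.7 1275.2] [[0.003, -1.0, 0.007], [-0.996, -0.003, -0.092], [0.092, -0.007, -0.996]]
side 47.163984395738524 260.50830850723946 189.58345096394564 [  229.  -1132.6  1018.8] [[0.975, -0.224, -0.004], [-0.15, -0.637, -0.756], [0.166, 0.737, -0.655]]
wrist 65.70646984690485 261.5997839316098 188.5964655146422 [322.  597.5 372.8] [[-0.386, -0.922, 0.001], [-0.89, 0.373, 0.263], [-0.243, 0.1, -0.965]]
```

View pics/top0.png

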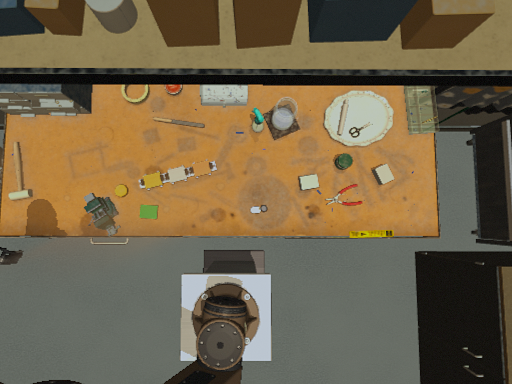

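View pics/side0.png

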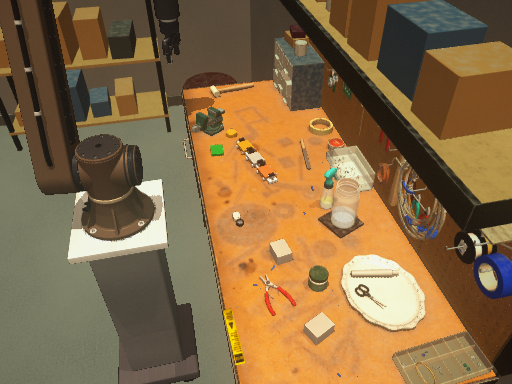

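The top view shows:
- **Strip:** runs from (140,182) to (217,167), with brass at (152,181), nickel at (177,175) and copper at (204,169).
- **Green decoy plate:** (149,211).
- **Candidate blocks:** (308,182) and (384,174). The first is closer to the base at about (225,310), so it fits "nearest". I'll confirm it in the wrist close-up.

Next I'll get coarse positions and confirm with an enlarged crop.

```bash
python3 - <<'E'
from h import *
c=cal('top'); p=np.load('top0.npz')['p']
for n,u,v,z in [('brass',152,181,22),('nickel',177,175,22),('copper',204,169,22),('blockA',308,182,38),('blockB',384,174,38),('green',149,211,10),('wax',121,190,17),('loupe',259,209,13),('pliers',345,196,12),('jar',343,161,54),('vise',102,211,60)]:
    X=onplane(c,u,v,z); print(n,X.round(0),np.hypot(X[0],X[1]).round())
s=np.load('side0.npz')['p']
a=cv2.resize(p[140:230,110:410],None,fx=2.6,fy=2.6,interpolation=cv2.INTER_CUBIC)
b=cv2.resize(s[120:345,190:345],None,fx=1.5,fy=1.5,interpolation=cv2.INTER_CUBIC)
cv2.imwrite('pics/crop.png',cv2.vconcat([a,cv2.copyMakeBorder(b,0,0,0,a.shape[1]-b.shape[1],cv2.BORDER_CONSTANT)])[...,::-1])
E
```

```text
brass [479. 266.  22.] 548.0
nickel [501. 177.  22.] 531.0
copper [523.  80.  22.] 529.0
blockA [ 476. -291.   38.] 558.0
blockB [ 505. -563.   38.] 756.0
green [372. 277.  10.] 463.0
wax [447. 377.  17.] 584.0
loupe [ 380. -118.   13.] 398.0
pliers [ 428. -429.   12.] 606.0
jar [ 549. -413.   54.] 687.0
vise [370. 424.  60.] 563.0
```

View pics/crop.png

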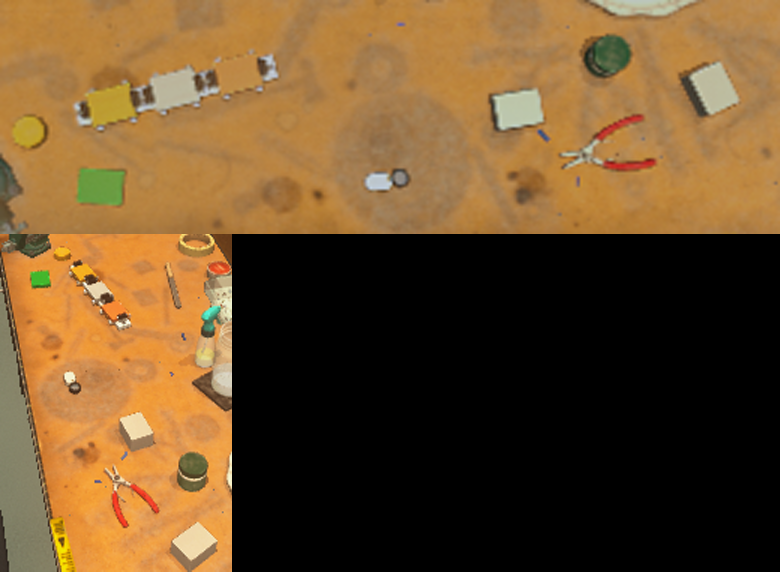

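Block A at (308,182), about 558 mm from the base, is the nearest of the two blocks; the other is at about 756 mm. Next I'll move over the strip for a wrist measurement.

```bash
cat >> h.py <<'E'
from scipy.spatial.transform import Rotation as Ro
def plan(pos,yaw):
    """tool-frame turn (deg) and shift (m) to reach TCP pos with tool x at world angle yaw, pointing down"""
    s=robot.read_state(); R=np.array(s['tool_rot']); p=np.array(s['tool_pos'])
    a=np.radians(yaw); x=np.array([np.cos(a),np.sin(a),0]); z=np.array([0,0,-1.]); T=np.column_stack([x,np.cross(z,x),z])
    w=Ro.from_matrix(R.T@T).as_rotvec(degrees=True); d=R.T@(np.array(pos)-p)
    print('turn',w.round(2).tolist(),'shift m',(d/1000).round(4).tolist(),'dist',np.linalg.norm(d).round(1),'clock',s['clock'],'F',np.round(s['force'],1),'w',round(float(s['gripper_width']),1))
E
python3 - <<'E'
from h import *
c=cal('top'); d=np.load('top0.npz')['d']
# heights around vise
for v in range(190,238,6):
    o=[]
    for u in range(80,122,6):
        _,r=ray(c,u,v); o.append(round(float((-c['R'].T@c['t'])[2]+r[2]*d[v,u])))
    print(v,o)
plan([505,165,220],-166.7)
E
```

```text
190 [5, 0, 0, 1, 0, 1, 12]
196 [0, 77, 72, -3, -4, -1, 0]
202 [2, -3, 85, 87, 23, 7, -3]
208 [2, 94, 91, 68, 47, 16, -1]
214 [-1, -1, 3, 56, 86, 15, 13]
220 [-2, 0, 26, 87, 90, 82, -6]
226 [0, -3, -5, 95, 67, 57, -1]
232 [0, -1, 0, -3, 3, 50, 49]
turn [-0.04, -0.06, 53.96] shift m [0.3272, -0.402, -0.0149] dist 518.5 clock 0.15 F [ 0.3 -0.9  0. ] w 85.3
```

Emit:
move_arm(moves=[[[0,0,54],[0.327,-0.402,-0.015],0],[[0,0,54],[0.327,-0.402,-0.015],0],[[0,0,54],[0.327,-0.402,-0.015],0],[[0,0,54],[0.327,-0.402,-0.015],0],[[0,0,54],[0.327,-0.402,-0.015],0],[[0,0,54],[0.327,-0.402,-0.015],0],[[0,0,54],[0.327,-0.402,-0.015],0],[[0,0,54],[0.327,-0.402,-0.015],0],[[0,0,54],[0.327,-0.402,-0.015],0],[[0,0,54],[0.327,-0.402,-0.015],0],[[0,0,54],[0.327,-0.402,-0.015],0],[[0,0,54],[0.327,-0.402,-0.015],0]])

```text
clock: 1.15
tool_pos: [496.7, 179.7, 219.8]
tool_rot: [[-0.973, -0.23, -0.0], [-0.23, 0.973, -0.001], [0.0, -0.001, -1.0]]
force: [1.6, 0.0, -0.1]
gripper_width: 85.6
```

```bash
python3 - <<'E'
from h import *
plan([505,165,220],-166.7)
E
```

```text
turn [-0.05, -0.02, -0.02] shift m [-0.0047, -0.0162, -0.0002] dist 16.9 clock 1.15 F [ 1.6  0.  -0.1] w 85.6
```

Emit:
move_arm(moves=[[[0,0,0],[-0.005,-0.016,0],0],[[0,0,0],[-0.005,-0.016,0],0],[[0,0,0],[-0.005,-0.016,0],0],[[0,0,0],[-0.005,-0.016,0],0]])

```text
clock: 1.48
tool_pos: [505.0, 165.4, 219.7]
tool_rot: [[-0.973, -0.229, -0.0], [-0.229, 0.973, -0.001], [0.001, -0.001, -1.0]]
force: [-0.7, 0.7, -0.1]
gripper_width: 85.1
```

```bash
cat >> h.py <<'E'
def shot(name):
    s=robot.read_state(); c=cal('wrist'); p,d=robot.camera('wrist'); cv2.imwrite(f'pics/{name}.png',p[...,::-1])
    np.savez(name+'.npz',p=p,d=d,R=c['R'],t=c['t'],tcp=s['tool_pos'],rot=s['tool_rot']); print(name,'tcp',np.round(s['tool_pos'],1),'cam',np.round(-c['R'].T@c['t'],1)); return p,d,c,s
E
python3 - <<'E'
from h import *
p,d,c,s=shot('w1')
h=cv2.cvtColor(p,cv2.COLOR_RGB2HSV)
for X in [(523,80,22),(501,177,22),(479,266,22)]:
    u,v=proj(c,X,True); print(X,round(u),round(v),h[int(v),int(u)] if 0<=v<384 else '')
E
```

```text
w1 tcp [505.  165.4 219.7] cam [520.3 101.8 388. ]
(523, 80, 22) 263 92 [ 17 145 236]
(501, 177, 22) 262 172 [ 23  50 157]
(479, 266, 22) 263 239 [ 21 166 236]
```

View pics/w1.png

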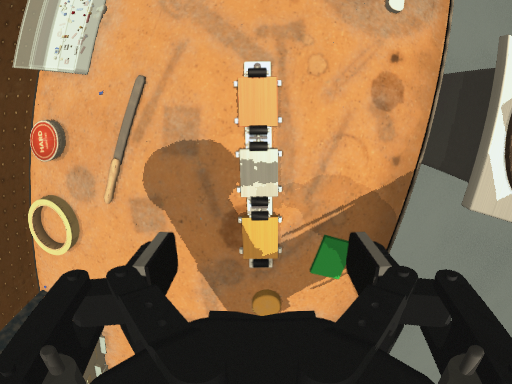

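The wrist view shows the copper at (258,101), nickel at (259,173), brass at (261,238), and the green decoy at (328,257). I'll refine these with the depth image.

```bash
cat >> h.py <<'E'
def cloud(name):
    f=np.load(name+'.npz'); c=cal('wrist'); d=f['d']; v,u=np.mgrid[0:384,0:512]
    x=(u-c['cx'])/c['f']; y=(v-c['cy'])/c['f']; r=np.hypot(x,y)+1e-9; k=np.tan(r)/r
    P=np.stack([x*k*d,y*k*d,d],-1); return f, (P-f['t'])@f['R'], d>0
def rect(name,X0,zlo,zhi,rad=50):
    f,W,ok=cloud(name); m=ok&(W[...,2]>zlo)&(W[...,2]<zhi)&(np.hypot(W[...,0]-X0[0],W[...,1]-X0[1])<rad)
    n,l,st,ce=cv2.connectedComponentsWithStats(m.astype(np.uint8),connectivity=4); i=1+np.argmax(st[1:,4]); q=W[l==i]
    (cx,cy),(w,h),a=cv2.minAreaRect(q[:,:2].astype(np.float32))
    if w<h: w,h,a=h,w,a+90   # a = direction of long side
    print(name,'c',round(cx,1),round(cy,1),'mean',q.mean(0).round(1),'LxW',round(w,1),round(h,1),'long ang',round(a,2),'n',len(q)); return (cx,cy),a,l==i
E
python3 - <<'E'
from h import *
for X in [(523,80),(501,177),(479,266)]: rect('w1',X,15,26)
plan([523,80,97],-166.7)
E
```

```text
w1 c 527.7 92.2 mean [527.2  92.1  21.7] LxW 61.7 48.6 long ang 103.93 n 1908
w1 c 506.8 179.5 mean [505.7 179.1  21.7] LxW 62.3 49.2 long ang 103.87 n 1800
w1 c 484.0 266.8 mean [483.6 266.5  21.8] LxW 62.6 47.9 long ang 104.23 n 1462
turn [-0.05, -0.04, 0.01] shift m [0.0021, -0.0876, 0.1228] dist 150.8 clock 1.5333 F [ 0.4  1.  -0. ] w 85.4
```

```bash
python3 - <<'E'
from h import *
plan([527.5,92,97],-166.05)
E
```

```text
turn [-0.05, -0.04, -0.64] shift m [-0.0051, -0.0769, 0.1228] dist 144.9 clock 1.5333 F [ 0.4  1.  -0. ] w 85.4
```

Emit:
move_arm(moves=[[[0,0,-0.6],[-0.005,-0.077,0.123],0],[[0,0,-0.6],[-0.005,-0.077,0.123],0],[[0,0,-0.6],[-0.005,-0.077,0.123],0],[[0,0,-0.6],[-0.005,-0.077,0.123],0],[[0,0,-0.6],[-0.005,-0.077,0.123],0],[[0,0,-0.6],[-0.005,-0.077,0.123],0]])

```text
clock: 2.03
tool_pos: [527.0, 92.2, 96.2]
tool_rot: [[-0.971, -0.241, -0.002], [-0.241, 0.971, -0.002], [0.003, -0.002, -1.0]]
force: [0.0, 0.6, 0.8]
gripper_width: 85.5
```

```bash
python3 - <<'E'
from h import *
p,d,c,s=shot('w2')
for X in [(527.5,92),(506,179)]: rect('w2',X,15,26)
plan([527.5,92,16],-166.05)
E
```

```text
w2 tcp [527.   92.2  96.2] cam [543.3  29.1 264.5]
w2 c 527.7 91.7 mean [527.8  91.5  21.8] LxW 62.1 48.4 long ang 104.11 n 3929
w2 c 505.7 179.3 mean [505.6 178.9  21.7] LxW 63.8 48.1 long ang 103.69 n 2660
turn [-0.06, 0.0, 0.02] shift m [0.0007, -0.0008, 0.0815] dist 81.5 clock 2.0833 F [0.7 0.7 0.2] w 85.6
```

View pics/w2.png

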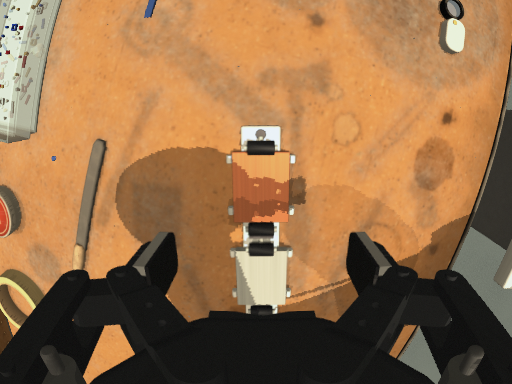

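The copper centre is at (527.8, 91.6) with the long side at 104.0°. In the image it sits in its bay at (262,186), with nickel at (262,275). I'll pre-shape the jaws and check the fingertip height in the depth image.

Emit:
move_arm(moves=[[[0,0,0],[0.001,-0.001,0.04],0.35],[[0,0,0],[0.001,-0.001,0.04],0.35],[[0,0,0],[0.001,-0.001,0.04],0.35],[[0,0,0],[0.001,-0.001,0.04],0.35],[[0,0,0],[0.001,-0.001,0.04],0.35],[[0,0,0],[0.001,-0.001,0.04],0.35]])

```text
clock: 2.58
tool_pos: [528.3, 92.6, 59.4]
tool_rot: [[-0.97, -0.242, 0.003], [-0.242, 0.97, 0.0], [-0.003, -0.0, -1.0]]
force: [0.1, 0.0, -0.0]
gripper_width: 55.5
```

```bash
python3 - <<'E'
from h import *
p,d,c,s=shot('w3')
f,W,ok=cloud('w3'); T=(W-s['tool_pos'])@np.array(s['tool_rot'])
for sg in (-1,1):
    m=ok&(T[...,0]*sg>15)&(T[...,0]*sg<75)&(abs(T[...,1])<30)&(T[...,2]<12)
    q=T[m]; i=np.argsort(-q[:,2])[:40]; print(sg,len(q),'tip z(max)',np.percentile(q[:,2],[99.9,99,95]).round(1),'inner x',np.percentile(q[:,0]*sg,[1,5]).round(1)); print(q[i][:6].round(1).tolist())
plan([527.6,91.7,14],-166.0)
E
```

```text
w3 tcp [528.3  92.6  59.4] cam [543.9  29.  227.6]
-1 17612 tip z(max) [-31.4 -38.  -55.2] inner x [15.6 18.2]
[[-28.0, -6.9, -29.5], [-28.1, -4.7, -29.7], [-28.2, 4.4, -29.8], [-28.0, 2.6, -29.9], [-28.1, 3.2, -29.9], [-27.9, -6.5, -30.0]]
1 17475 tip z(max) [-31.2 -38.1 -55.2] inner x [15.6 18.2]
[[28.0, 5.2, -29.4], [28.3, 9.4, -29.6], [27.8, 3.3, -29.8], [27.8, -3.7, -29.8], [27.6, -6.5, -29.9], [27.6, -6.0, -30.0]]
turn [-0.03, 0.14, -0.0] shift m [0.0007, -0.0006, 0.045] dist 45.1 clock 2.6333 F [ 1.1  0.1 -0.5] w 55.4
```

View pics/w3.png

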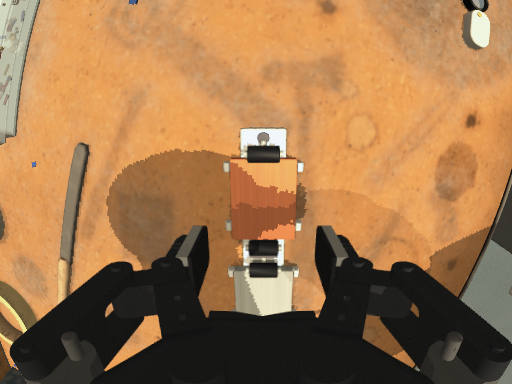

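```bash
python3 - <<'E'
from h import *
f,W,ok=cloud('w3'); c=cal('wrist'); c['R']=f['R'];c['t']=f['t']
for z in (0,-7,-13,-20,-30):
    print(z,[tuple(np.round(proj(c,f['rot']@np.array([x,y,z])+f['tcp'],True))) for x in (-28,28) for y in (-11,11)])
T=(W-f['tcp'])@f['rot']
for v in range(222,262,6): print(v,[(u,*T[v,u].round(0).astype(int)) for u in (192,198,204,207)])
E
```

```text
0 [(np.float64(215.0), np.float64(203.0)), (np.float64(217.0), np.float64(236.0)), (np.float64(308.0), np.float64(203.0)), (np.float64(307.0), np.float64(236.0))]
-7 [(np.float64(213.0), np.float64(206.0)), (np.float64(215.0), np.float64(241.0)), (np.float64(310.0), np.float64(206.0)), (np.float64(308.0), np.float64(241.0))]
-13 [(np.float64(212.0), np.float64(210.0)), (np.float64(214.0), np.float64(245.0)), (np.float64(312.0), np.float64(210.0)), (np.float64(310.0), np.float64(245.0))]
-20 [(np.float64(210.0), np.float64(214.0)), (np.float64(212.0), np.float64(251.0)), (np.float64(314.0), np.float64(214.0)), (np.float64(312.0), np.float64(251.0))]
-30 [(np.float64(206.0), np.float64(221.0)), (np.float64(209.0), np.float64(259.0)), (np.float64(317.0), np.float64(221.0)), (np.float64(314.0), np.float64(259.0))]
222 [(192, np.int64(-58), np.int64(25), np.int64(58)), (198, np.int64(-53), np.int64(26), np.int64(60)), (204, np.int64(-48), np.int64(25), np.int64(59)), (207, np.int64(-45), np.int64(25), np.int64(60))]
228 [(192, np.int64(-34), np.int64(-11), np.int64(-38)), (198, np.int64(-
[... 484 characters left out ...]
nt64(-5), np.int64(-39)), (207, np.int64(-28), np.int64(-1), np.int64(-32))]
246 [(192, np.int64(-29), np.int64(-11), np.int64(-58)), (198, np.int64(-28), np.int64(-8), np.int64(-53)), (204, np.int64(-28), np.int64(-3), np.int64(-42)), (207, np.int64(-28), np.int64(2), np.int64(-33))]
252 [(192, np.int64(-28), np.int64(-10), np.int64(-62)), (198, np.int64(-28), np.int64(-6), np.int64(-54)), (204, np.int64(-28), np.int64(0), np.int64(-42)), (207, np.int64(-27), np.int64(3), np.int64(-37))]
258 [(192, np.int64(-28), np.int64(-9), np.int64(-66)), (198, np.int64(-28), np.int64(-3), np.int64(-55)), (204, np.int64(-28), np.int64(3), np.int64(-43)), (207, np.int64(-27), np.int64(6), np.int64(-38))]
```

```bash
python3 - <<'E'
from h import *
for n in ('w1','w2','w3'):
    f,W,ok=cloud(n); T=(W-f['tcp'])@f['rot']
    for sg in (-1,1):
        m=ok&(abs(abs(T[...,0])-(28 if n=='w3' else 43))<14)&(T[...,0]*sg>0)&(abs(T[...,1])<14)&(T[...,2]<5)
        v,u=np.where(m); q=T[m]; i=np.argmax(q[:,2]); j=np.argmin(v); print(n,sg,'max z',q[i].round(1),(u[i],v[i]),'topmost px',q[j].round(1),(u[j],v[j]))
    c=cal('wrist'); R=f['R']@f['rot']; cc=(-f['R'].T@f['t']-f['tcp'])@f['rot']; print('cam in tool',cc.round(1))
f=np.load('w3.npz'); im=f['p'][195:300,150:370,::-1]; im=np.clip(im.astype(float)*2.2,0,255).astype(np.uint8)
cv2.imwrite('pics/tip.png',cv2.resize(im,None,fx=3.5,fy=3.5,interpolation=cv2.INTER_CUBIC))
E
```

```text
w1 -1 max z [-43.3   3.  -38.3] (np.int64(176), np.int64(252)) topmost px [-49.3 -10.4 -44. ] (np.int64(158), np.int64(232))
w1 1 max z [ 43.2  -4.7 -38. ] (np.int64(349), np.int64(238)) topmost px [ 42.9  -9.2 -40.9] (np.int64(351), np.int64(232))
cam in tool [  -0.2  -65.6 -168.2]
w2 -1 max z [-43.    1.7 -38.6] (np.int64(176), np.int64(250)) topmost px [-49.9  -9.7 -42.5] (np.int64(158), np.int64(232))
w2 1 max z [ 42.7   6.3 -38.5] (np.int64(346), np.int64(258)) topmost px [ 42.7  -9.4 -41.4] (np.int64(351), np.int64(232))
cam in tool [  -0.2  -65.5 -168.3]
w3 -1 max z [-28.   -6.9 -29.5] (np.int64(207), np.int64(228)) topmost px [-33.9 -10.6 -34.9] (np.int64(193), np.int64(225))
w3 1 max z [ 28.    5.2 -29.4] (np.int64(315), np.int64(249)) topmost px [ 27.8  -9.1 -30.9] (np.int64(317), np.int64(225))
cam in tool [  -0.2  -65.5 -168.2]
```

View pics/tip.png

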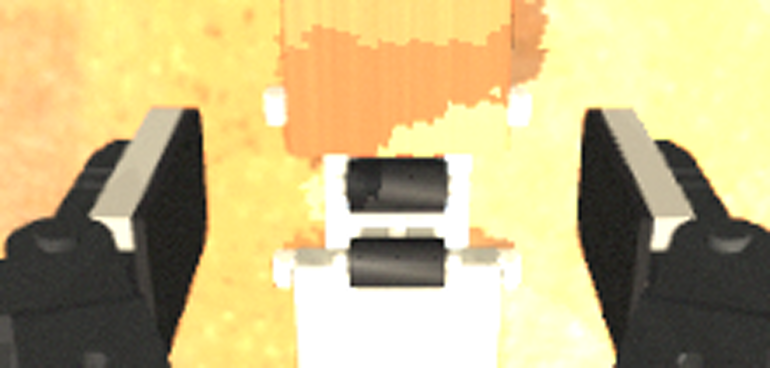

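The fingertips read about 30 mm behind the nominal TCP in depth. I'll descend in stages and check tip height against the plate.

Emit:
move_arm(moves=[[[0,0.1,0],[0.001,-0.0005,0.043],0.35],[[0,0.1,0],[0.001,-0.0005,0.043],0.35],[[0,0.1,0],[0.001,-0.0005,0.043],0.35],[[0,0.1,0],[0.001,-0.0005,0.043],0.35]])

```text
clock: 2.97
tool_pos: [528.0, 91.8, 17.3]
tool_rot: [[-0.97, -0.242, 0.002], [-0.242, 0.97, -0.0], [-0.001, -0.001, -1.0]]
force: [-0.1, 0.2, 1.2]
gripper_width: 55.5
```

```bash
cat >> h.py <<'E'
def tips(n,hw=28):
    f,W,ok=cloud(n); T=(W-f['tcp'])@f['rot']
    for sg in (-1,1):
        m=ok&(abs(T[...,0]*sg-hw)<2.5)&(abs(T[...,1])<10)&(T[...,2]<-12); q=T[m]; print('tip',sg,'tool z',np.percentile(q[:,2],[100,99.5]).round(1),'world z',W[m][:,2].min().round(1))
E
python3 - <<'E'
from h import *
p,d,c,s=shot('w4'); tips('w4'); print(s['force'])
rect('w4',(527.5,91.7),15,26)
cv2.imwrite('pics/w4c.png',cv2.resize(p[150:340,130:390,::-1],None,fx=2.5,fy=2.5,interpolation=cv2.INTER_CUBIC))
E
```

```text
w4 tcp [528.   91.8  17.3] cam [543.8  28.4 185.6]
tip -1 tool z [-29.3 -30.2] world z 46.6
tip 1 tool z [-29.6 -30.3] world z 46.8
[-0.06093169  0.15330688  1.18946337]
w4 c 527.2 93.6 mean [527.9  90.7  21.7] LxW 65.5 48.5 long ang 104.12 n 7593
```

View pics/w4c.png

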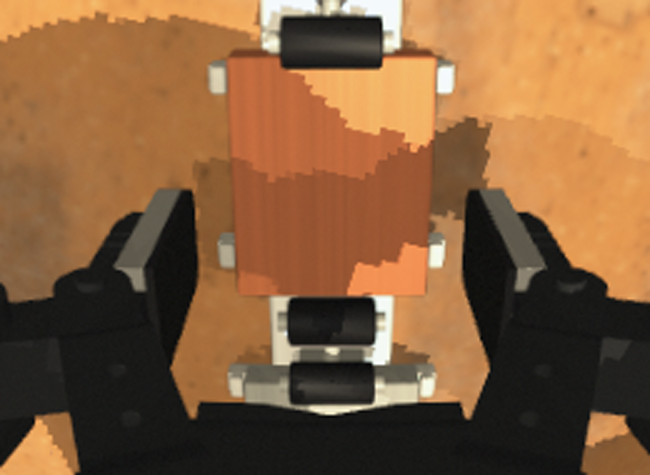

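In the crop the pad tips stop above the plate; depth puts them at world z ≈ 46.7, so the offset is real. I'll go lower carefully.

Emit:
move_arm(moves=[[[0,0,0],[0.0,0,0.01],0.35],[[0,0,0],[0,0,0.018],0.35],[[0,0,0],[0,0,0.022],0.35],[[0,0,0],[0,0,0.022],0.35]])

```text
clock: 3.35
tool_pos: [527.7, 91.7, -5.3]
tool_rot: [[-0.97, -0.242, 0.001], [-0.242, 0.97, -0.0], [-0.001, -0.001, -1.0]]
force: [-0.9, -0.4, 0.1]
gripper_width: 55.4
```

```bash
python3 - <<'E'
from h import *
p,d,c,s=shot('w5'); tips('w5'); print(s['force'])
rect('w5',(527.5,91.7),15,26)
plan([527.7,91.6,-13.3],-166.0)
E
```

```text
w5 tcp [527.7  91.7  -5.3] cam [543.6  28.3 163. ]
tip -1 tool z [-29.6 -30.5] world z 24.3
tip 1 tool z [-29.3 -30.4] world z 24.0
[-0.87167327 -0.40625968  0.12591859]
w5 c 527.5 93.7 mean [528.   90.3  21.7] LxW 65.7 49.2 long ang 104.23 n 9524
turn [-0.04, 0.08, 0.02] shift m [0.0004, -0.0001, 0.0084] dist 8.4 clock 3.4 F [-0.2 -0.6  0.7] w 55.7
```

TCP at −5 mm with no contact force confirms the offset. I'll go to the grip height and close.

Emit:
move_arm(moves=[[[0,0,0],[0.0,0,0.008],0.35],[[0,0,0],[0,0,0.008],0.35],[[0,0,0],[0,0,0.008],0.35],[[0,0,0],[0,0,0.008],0.8],[[0,0,0],[0,0,0.008],0.8],[[0,0,0],[0,0,0.008],0.8],[[0,0,0],[0,0,0.008],0.8],[[0,0,0],[0,0,0.008],0.8],[[0,0,0],[0,0,0.008],0.8]], grip_force=70)

```text
clock: 4.15
tool_pos: [528.1, 91.8, -12.5]
tool_rot: [[-0.97, -0.242, 0.002], [-0.242, 0.97, -0.0], [-0.002, -0.001, -1.0]]
force: [-1.6, -0.5, 6.2]
gripper_width: 46.0
```

```bash
python3 - <<'E'
from h import *
p,d,c,s=shot('w6'); tips('w6',24.5); print(s['force'],s['torque'])
E
```

```text
w6 tcp [528.1  91.8 -12.5] cam [543.8  28.3 155.8]
tip -1 tool z [-32.  -33.2] world z 19.5
tip 1 tool z [-31.3 -33.3] world z 18.7
[-1.63248825 -0.52015172  6.19595061] [-0.20157059  0.81446888 -0.02249662]
```

Emit:
move_arm(moves=[[[0,0,0],[0,0,-0.003],0.8],[[0,0,0],[0,0,-0.006],0.8],[[0,0,0],[0,0,-0.01],0.8],[[0,0,0],[0,0,-0.015],0.8],[[0,0,0],[0,0,-0.02],0.8],[[0,0,0],[0,0,-0.03],0.8],[[0,0,0],[0,0,-0.05],0.8],[[0,0,0],[0,0,-0.07],0.8],[[0,0,0],[0,0,-0.09],0.8],[[0,0,0],[0,0,-0.1],0.8],[[0,0,0],[0,0,-0.1],0.8],[[0,0,0],[0,0,-0.1],0.8]])

```text
clock: 5.2
tool_pos: [528.0, 92.0, 87.9]
tool_rot: [[-0.97, -0.242, 0.003], [-0.242, 0.97, 0.001], [-0.003, -0.0, -1.0]]
force: [-0.9, 0.1, -3.1]
gripper_width: 45.5
```

```bash
cat >> h.py <<'E'
def held(n,lo=-32,hi=-10):
    f,W,ok=cloud(n); T=(W-f['tcp'])@f['rot']; m=ok&(abs(T[...,0])<21)&(T[...,1]>-42)&(T[...,1]<40)&(T[...,2]>lo)&(T[...,2]<hi)
    q=T[m]; A=np.c_[q[:,:2],np.ones(len(q))]; k=np.linalg.lstsq(A,q[:,2],rcond=None)[0]; e=q[:,2]-A@k; g=abs(e)<2; k=np.linalg.lstsq(A[g],q[g,2],rcond=None)[0]
    print(n,'held top plane: z0',k[2].round(2),'tilt deg',np.degrees(k[:2]).round(2),'y range',np.percentile(q[g,1],[0.5,99.5]).round(1),'x range',np.percentile(q[g,0],[.5,99.5]).round(1),'n',g.sum())
    # front (-y) edge line
    pts=[]
    for x in np.arange(-18,19,3):
        z=q[g][abs(q[g,0]-x)<1.5]
        if len(z): pts.append((x,np.percentile(z[:,1],1)))
    pts=np.array(pts); l=np.polyfit(pts[:,0],pts[:,1],1); print('front edge y at x=0',l[1].round(2),'slope deg',np.degrees(l[0]).round(2))
E
python3 - <<'E'
from h import *
p,d,c,s=shot('w7'); held('w7'); print(s['force'],s['torque'],s['gripper_width'])
E
```

```text
w7 tcp [528.   92.   87.9] cam [543.6  28.4 256.1]
w7 held top plane: z0 -32.1 tilt deg [-0.29 -6.69] y range [-30.9 -26.2] x range [-20.9  20.7] n 173
front edge y at x=0 -30.82 slope deg -0.15
[-0.87261985  0.14834911 -3.07332017] [-0.03797147  0.02415653 -0.05993405] 45.47064560894283
```

View pics/w7.png

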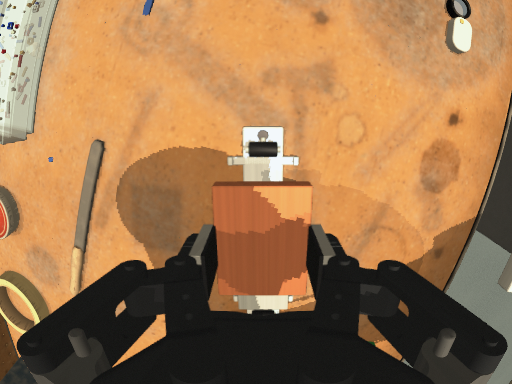

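The copper is held between the pads at (262,238), level, with about 3 N of load. The nickel stayed in its bay. I'll measure it in the grip and plan the move to the block.

```bash
python3 - <<'E'
from h import *
held('w7',-42,-27)
plan([476,-285,170],-170)
E
```

```text
w7 held top plane: z0 -34.21 tilt deg [-0.09 -0.17] y range [-30.6  30.3] x range [-20.8  20.8] n 9211
front edge y at x=0 -30.46 slope deg 0.01
turn [-0.03, 0.07, 4.01] shift m [0.1409, -0.3531, -0.083] dist 389.1 clock 5.25 F [-0.1 -0.3 -3.4] w 45.3
```

```bash
python3 - <<'E'
from h import *
plan([495,-200,105],-170)
E
```

```text
turn [-0.03, 0.07, 4.01] shift m [0.102, -0.2752, -0.018] dist 294.0 clock 5.25 F [-0.1 -0.3 -3.4] w 45.3
```

Emit:
move_arm(moves=[[[0,0,1],[0.01,-0.015,-0.018],0.8],[[0,0,2],[0.02,-0.045,-0.018],0.8],[[0,0,4],[0.04,-0.085,-0.018],0.8],[[0,0,4],[0.06,-0.12,-0.018],0.8],[[0,0,4],[0.07,-0.16,-0.018],0.8],[[0,0,4],[0.08,-0.2,-0.018],0.8],[[0,0,4],[0.09,-0.235,-0.018],0.8],[[0,0,4],[0.1,-0.26,-0.018],0.8],[[0,0,4],[0.102,-0.275,-0.018],0.8],[[0,0,4],[0.102,-0.275,-0.018],0.8],[[0,0,4],[0.102,-0.275,-0.018],0.8]])

```text
clock: 6.17
tool_pos: [493.7, -200.6, 103.3]
tool_rot: [[-0.985, -0.171, -0.002], [-0.171, 0.985, 0.0], [0.002, 0.0, -1.0]]
force: [0.8, -0.2, -2.7]
gripper_width: 45.4
```

```bash
python3 - <<'E'
from h import *
p,d,c,s=shot('w8'); held('w8',-42,-27); rect('w8',(476,-291),30,46,60); f,W,ok=cloud('w8')
_,_,m=rect('w8',(476,-291),36,40,60); print(np.percentile(W[m][:,2],[5,50,95]))
E
```

```text
w8 tcp [ 493.7 -200.6  103.3] cam [ 505.4 -265.2  271.5]
w8 held top plane: z0 -34.2 tilt deg [-0.1  -0.16] y range [-30.6  30.3] x range [-20.8  20.8] n 9204
front edge y at x=0 -30.42 slope deg -0.22
w8 c 477.7 -293.9 mean [ 478.1 -293.5   37.7] LxW 61.9 48.4 long ang 99.96 n 4601
w8 c 477.4 -293.9 mean [ 478.  -293.5   37.7] LxW 61.9 47.8 long ang 99.95 n 4550
[36.57687343 37.71613566 38.86910429]
```

View pics/w8.png

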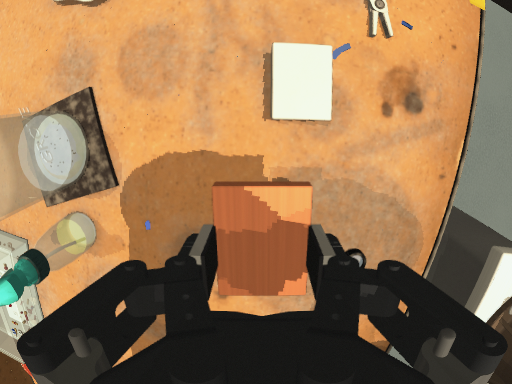

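The wrist view shows the white block top at (301,81), aligned with the tool; the held copper is at (262,238), with bits of the pliers and loupe clear of the path. One more measurement with the block straight below the camera.

```bash
cat >> h.py <<'E'
def edges(n,X0,zlo,zhi,yaw,rad=50,inner=None):
    """robust rectangle: per-row/col extents in the frame (x at yaw), medians -> centre, yaw error from edge slopes"""
    f,W,ok=cloud(n); a=np.radians(yaw); B=np.array([[np.cos(a),np.sin(a)],[np.sin(a),-np.cos(a)]]).T  # cols x,y(tool)
    L=(W[...,:2]-np.array(X0))@B; m=ok&(W[...,2]>zlo)&(W[...,2]<zhi)&(np.hypot(L[...,0],L[...,1])<rad)
    k,l,st,_=cv2.connectedComponentsWithStats(m.astype(np.uint8),connectivity=4); q=L[l==1+np.argmax(st[1:,4])]
    out={}
    for ax,o,h in ((0,1,24),(1,0,19)):
        lo=[];hi=[]
        for b in np.arange(-h,h+1,2.):
            z=q[abs(q[:,o]-b)<1]
            if len(z)>3: lo.append((b,z[:,ax].min())); hi.append((b,z[:,ax].max()))
        lo,hi=np.array(lo),np.array(hi); pl,ph=np.polyfit(*lo.T,1),np.polyfit(*hi.T,1)
        out['xy'[ax]]=(np.median(lo[:,1]).round(2),np.median(hi[:,1]).round(2),'slopes deg',np.degrees(pl[0]).round(2),np.degrees(ph[0]).round(2))
    off=np.array([sum(out['x'][:2])/2,sum(out['y'][:2])/2]); print(n,out,'centre',(np.array(X0)+B@off).round(2))
E
python3 - <<'E'
from h import *
edges('w8',(477.8,-293.7),30,46,-170.05); edges('w2',(527.7,91.7),15,26,-166); edges('w1',(527.7,91.7),15,26,-166)
plan([464,-215,75],-170.05)
E
```

```text
w8 {'x': (np.float64(-23.51), np.float64(23.76), 'slopes deg', np.float64(0.17), np.float64(-0.78)), 'y': (np.float64(-30.54), np.float64(30.53), 'slopes deg', np.float64(-0.31), np.float64(-0.48))} centre [ 477.68 -293.73]
w2 {'x': (np.float64(-23.68), np.float64(23.57), 'slopes deg', np.float64(0.42), np.float64(-0.2)), 'y': (np.float64(-27.99), np.float64(30.7), 'slopes deg', np.float64(-0.69), np.float64(-0.01))} centre [527.43  93.03]
w1 {'x': (np.float64(-23.15), np.float64(23.97), 'slopes deg', np.float64(0.88), np.float64(1.02)), 'y': (np.float64(-28.71), np.float64(30.31), 'slopes deg', np.float64(-0.57), np.float64(-0.96))} centre [527.11  92.38]
turn [0.02, -0.07, -0.02] shift m [0.0321, -0.0097, 0.0286] dist 44.1 clock 6.2167 F [-0.4  0.7 -1.8] w 45.1
```

Emit:
move_arm(moves=[[[0,0,0],[0.012,-0.004,0.01],0.8],[[0,0,0],[0.024,-0.008,0.02],0.8],[[0,0,0],[0.032,-0.01,0.028],0.8],[[0,0,0],[0.032,-0.01,0.028],0.8],[[0,0,0],[0.032,-0.01,0.028],0.8]])

```text
clock: 6.63
tool_pos: [463.9, -214.9, 75.3]
tool_rot: [[-0.985, -0.173, -0.002], [-0.173, 0.985, 0.0], [0.002, 0.0, -1.0]]
force: [1.3, -0.5, -2.1]
gripper_width: 45.3
```

```bash
python3 - <<'E'
from h import *
p,d,c,s=shot('w9'); held('w9',-42,-27); rect('w9',(477.7,-293.7),30,46,60); edges('w9',(477.7,-293.7),30,46,-170.05)
# held plate edges in tool frame
f,W,ok=cloud('w9'); T=(W-f['tcp'])@f['rot']; m=ok&(abs(T[...,2]+34.2)<2)&(abs(T[...,1])<40)
for y0 in (-28,-24,-20,-16): 
    q=T[m&(abs(T[...,1]-y0)<1.5)]; print(y0,q[:,0].min().round(2),q[:,0].max().round(2))
for x0 in (-18,-9,0,9,18):
    q=T[m&(abs(T[...,0]-x0)<1.5)]; print('x',x0,q[:,1].min().round(2),q[:,1].max().round(2))
E
```

```text
w9 tcp [ 463.9 -214.9   75.3] cam [ 475.8 -279.4  243.5]
w9 held top plane: z0 -34.18 tilt deg [-0.12 -0.17] y range [-30.6  30.3] x range [-20.8  20.8] n 9208
front edge y at x=0 -30.4 slope deg -0.16
w9 c 477.4 -293.9 mean [ 477.6 -293.5   37.7] LxW 62.4 48.4 long ang 99.56 n 6077
w9 {'x': (np.float64(-23.76), np.float64(23.67), 'slopes deg', np.float64(-0.59), np.float64(-0.79)), 'y': (np.float64(-30.55), np.float64(30.86), 'slopes deg', np.float64(0.39), np.float64(0.48))} centre [ 477.72 -293.54]
-28 -23.71 24.03
-24 -23.95 24.29
-20 -23.55 23.82
-16 -23.74 23.92
x -18 -30.88 31.32
x -9 -30.74 30.73
x 0 -30.66 30.73
x 9 -30.85 30.72
x 18 -30.74 31.31
```

```bash
python3 - <<'E'
from h import *
plan([477.7,-293.6,45],-170.4)
E
```

```text
turn [-0.0, -0.05, 0.38] shift m [0.0009, -0.0797, 0.0309] dist 85.5 clock 6.6833 F [ 1.1  0.2 -1. ] w 45.2
```

Emit:
move_arm(moves=[[[0,0,0.4],[0,-0.015,0.005],0.8],[[0,0,0.4],[0.001,-0.04,0.01],0.8],[[0,0,0.4],[0.001,-0.065,0.02],0.8],[[0,0,0.4],[0.001,-0.08,0.03],0.8],[[0,0,0.4],[0.001,-0.08,0.031],0.8],[[0,0,0.4],[0.001,-0.08,0.031],0.8],[[0,0,0.4],[0.001,-0.08,0.031],0.8]])

```text
clock: 7.27
tool_pos: [478.2, -293.6, 45.2]
tool_rot: [[-0.986, -0.167, -0.001], [-0.167, 0.986, -0.0], [0.001, -0.0, -1.0]]
force: [-0.8, -0.1, -1.9]
gripper_width: 45.6
```

```bash
python3 - <<'E'
from h import *
plan([477.7,-293.6,18],-170.4)
E
```

```text
turn [-0.01, -0.04, -0.0] shift m [0.0005, 0.0001, 0.0272] dist 27.2 clock 7.2667 F [-0.8 -0.1 -1.9] w 45.6
```

Emit:
move_arm(moves=[[[0,0,0],[0.0003,0,0.008],0.8],[[0,0,0],[0.0005,0,0.016],0.8],[[0,0,0],[0.0005,0,0.023],0.8],[[0,0,0],[0.0005,0,0.027],0.8],[[0,0,0],[0.0005,0,0.027],0.8],[[0,0,0],[0.0005,0,0.027],0.8],[[0,0,0],[0.0005,0,0.027],0.8]])

```text
clock: 7.85
tool_pos: [477.9, -293.8, 18.3]
tool_rot: [[-0.986, -0.167, -0.001], [-0.167, 0.986, -0.0], [0.001, -0.0, -1.0]]
force: [-0.8, 0.8, -1.3]
gripper_width: 45.7
```

```bash
cat >> h.py <<'E'
def front(n,zl,zh):
    "front-face (tool -y) points between world heights: y level, x extents"
    f,W,ok=cloud(n); T=(W-f['tcp'])@f['rot']; m=ok&(W[...,2]>zl)&(W[...,2]<zh)&(abs(T[...,0])<32)&(T[...,1]<-20)&(T[...,1]>-42); q=T[m]
    print(n,(zl,zh),'n',len(q),'y',np.percentile(q[:,1],[10,50,90]).round(2),'x',np.percentile(q[:,0],[0.5,99.5]).round(2),'slope',np.degrees(np.polyfit(q[:,0],q[:,1],1)[0]).round(2))
E
python3 - <<'E'
from h import *
p,d,c,s=shot('w10'); print(s['force'],s['tool_pos'])
front('w10',5,34); front('w10',12,28); front('w10',44,51)
plan([477.7,-293.6,13.5],-170.4)
E
```

```text
w10 tcp [ 477.9 -293.8   18.3] cam [ 489.  -358.3  186.6]
[-0.8090725   0.84981995 -1.25393761] [ 477.86839623 -293.76898776   18.28650675]
w10 (5, 34) n 826 y [-31.31 -31.12 -30.95] x [-23.12  23.42] slope 0.15
w10 (12, 28) n 459 y [-31.28 -31.11 -30.95] x [-23.17  23.62] slope 0.15
w10 (44, 51) n 359 y [-30.69 -30.44 -30.16] x [-23.36  23.48] slope 0.35
turn [-0.03, -0.02, 0.0] shift m [0.0002, 0.0002, 0.0049] dist 4.9 clock 7.9 F [-0.6 -0.1 -2.4] w 45.3
```

View pics/w10.png

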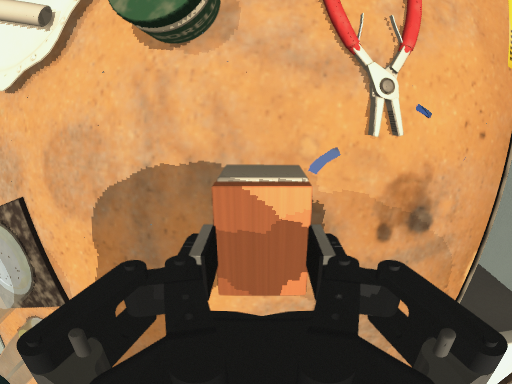

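The image shows the copper directly over the block's dark front face at (262,172); the pliers and jar at the top are clear. The depth front faces agree within about 0.6 mm. I'll nudge −0.4 mm in tool y and lower.

Emit:
move_arm(moves=[[[0,0,0],[0.0001,-0.0004,0.001],0.8],[[0,0,0],[0.0001,-0.0004,0.002],0.8],[[0,0,0],[0.0001,-0.0004,0.003],0.8],[[0,0,0],[0.0001,-0.0004,0.004],0.8],[[0,0,0],[0.0001,-0.0004,0.0045],0.8],[[0,0,0],[0.0001,-0.0004,0.0045],0.8],[[0,0,0],[0.0001,-0.0004,0.0045],0.8]])

```text
clock: 8.48
tool_pos: [477.9, -294.2, 13.9]
tool_rot: [[-0.986, -0.167, -0.0], [-0.167, 0.986, -0.0], [0.0, -0.0, -1.0]]
force: [-0.1, 0.7, -2.7]
gripper_width: 45.9
```

Emit:
move_arm(moves=[[[0,0,0],[0,0,0.0003],0.8],[[0,0,0],[0,0,0.0006],0.8],[[0,0,0],[0,0,0.0006],0.8],[[0,0,0],[0,0,0.0006],0.8]])

```text
clock: 8.82
tool_pos: [478.0, -294.2, 13.5]
tool_rot: [[-0.986, -0.167, -0.0], [-0.167, 0.986, -0.001], [0.0, -0.001, -1.0]]
force: [-0.9, 1.1, 2.4]
gripper_width: 45.3
```

```bash
python3 - <<'E'
from h import *
p,d,c,s=shot('w11'); print(s['force'],s['tool_pos'])
front('w11',5,34); front('w11',40,47)
E
```

```text
w11 tcp [ 478.  -294.2   13.5] cam [ 489.1 -358.7  181.8]
[-0.91741445  1.12993145  2.37482269] [ 477.9892396  -294.23603255   13.54009384]
w11 (5, 34) n 924 y [-30.82 -30.64 -30.45] x [-22.95  23.68] slope 0.2
w11 (40, 47) n 603 y [-30.62 -30.33 -23.15] x [-23.62  23.91] slope -0.08
```

Contact is confirmed: the z force went from −2.7 to +2.4 N, and the faces are flush within about 0.3 mm. Releasing.

Emit:
move_arm(moves=[[[0,0,0],[0,0,0],0.45],[[0,0,0],[0,0,0],0.4],[[0,0,0],[0,0,0],0.35],[[0,0,0],[0,0,0],0.32],[[0,0,0],[0,0,0],0.32]], grip_force=20)

```text
clock: 9.28
tool_pos: [478.1, -294.3, 13.6]
tool_rot: [[-0.986, -0.167, 0.0], [-0.167, 0.986, -0.001], [0.0, -0.001, -1.0]]
force: [0.6, 0.0, 0.5]
gripper_width: 58.2
```

Emit:
move_arm(moves=[[[0,0,0],[0,0,-0.005],0.32],[[0,0,0],[0,0,-0.02],0.32],[[0,0,0],[0,0,-0.05],0.32],[[0,0,0],[0,0,-0.085],0.32],[[0,0,0],[0,0.005,-0.1],0.32],[[0,0,0],[0,0.01,-0.1],0.32],[[0,0,0],[0,0.01,-0.1],0.32]])

```text
clock: 9.87
tool_pos: [477.0, -284.0, 115.2]
tool_rot: [[-0.986, -0.167, 0.003], [-0.167, 0.986, -0.001], [-0.003, -0.002, -1.0]]
force: [-0.6, 0.5, -1.0]
gripper_width: 58.1
```

```bash
python3 - <<'E'
from h import *
p,d,c,s=shot('w12'); print(s['force'],s['gripper_width'])
rect('w12',(478,-294),41,55,60); edges('w12',(478,-294),41,55,-170.4); front('w12',8,34); front('w12',40,46)
cv2.imwrite('pics/w12c.png',cv2.resize(p[60:300,150:380,::-1],None,fx=2.5,fy=2.5,interpolation=cv2.INTER_CUBIC))
plan([484,267,110],-166)
E
```

```text
w12 tcp [ 477.  -284.   115.2] cam [ 487.6 -348.4  283.5]
[-0.63613351  0.47997332 -0.97906737] 58.138574146075456
w12 c 477.9 -293.4 mean [ 478.1 -294.8   47.7] LxW 62.2 48.3 long ang 99.74 n 4337
w12 {'x': (np.float64(-23.78), np.float64(23.68), 'slopes deg', np.float64(0.17), np.float64(-0.03)), 'y': (np.float64(-30.3), np.float64(31.0), 'slopes deg', np.float64(-0.1), np.float64(-0.64))} centre [ 477.99 -293.65]
w12 (8, 34) n 160 y [-40.43 -40.32 -40.23] x [-22.01  24.7 ] slope 0.13
w12 (40, 46) n 66 y [-40.26 -40.17 -39.79] x [-21.98  24.73] slope 1.5
turn [-0.05, 0.06, -4.37] shift m [-0.0997, 0.542, 0.0037] dist 551.1 clock 9.9167 F [-0.4  1.2  0. ] w 58.0
```

The copper is set: centre (478.0, −293.7), long side 99.7°, front faces of block and copper coincident. Now to the brass.

Emit:
move_arm(moves=[[[0,0,-0.5],[-0.005,0.02,0],0.32],[[0,0,-1],[-0.012,0.06,0],0.32],[[0,0,-2],[-0.02,0.1,0],0.32],[[0,0,-2.5],[-0.027,0.14,0],0.32],[[0,0,-3],[-0.035,0.18,0],0.32],[[0,0,-3.5],[-0.042,0.22,0],0.32],[[0,0,-4],[-0.05,0.26,0],0.32],[[0,0,-4.4],[-0.057,0.3,0],0.32],[[0,0,-4.4],[-0.064,0.34,0],0.32],[[0,0,-4.4],[-0.071,0.38,0],0.32],[[0,0,-4.4],[-0.078,0.42,0],0.32],[[0,0,-4.4],[-0.085,0.46,0],0.32]])

```text
clock: 10.92
tool_pos: [482.3, 185.2, 112.8]
tool_rot: [[-0.97, -0.243, -0.0], [-0.243, 0.97, -0.002], [0.001, -0.002, -1.0]]
force: [1.0, 0.3, 0.2]
gripper_width: 58.2
```

```bash
python3 - <<'E'
from h import *
plan([484,266.8,97],-166)
E
```

```text
turn [-0.09, -0.05, 0.04] shift m [-0.0215, 0.0787, 0.0157] dist 83.1 clock 10.9167 F [1.  0.3 0.2] w 58.2
```

Emit:
move_arm(moves=[[[-0.1,0,0],[-0.011,0.04,0.008],0.32],[[-0.1,0,0],[-0.02,0.065,0.014],0.32],[[-0.1,0,0],[-0.0215,0.0785,0.0155],0.32],[[-0.1,0,0],[-0.0215,0.0785,0.0155],0.32],[[-0.1,0,0],[-0.0215,0.0785,0.0155],0.32],[[-0.1,0,0],[-0.0215,0.0785,0.0155],0.32]])

```text
clock: 11.42
tool_pos: [483.7, 265.4, 96.6]
tool_rot: [[-0.97, -0.242, -0.002], [-0.242, 0.97, -0.001], [0.002, -0.001, -1.0]]
force: [-0.0, -0.5, 0.4]
gripper_width: 57.7
```

```bash
python3 - <<'E'
from h import *
p,d,c,s=shot('w13'); X,a,m=rect('w13',(484,267),15,26); edges('w13',(484,266.7),15,26,-166)
print('hsv',np.median(cv2.cvtColor(p,cv2.COLOR_RGB2HSV)[m],0)); tips('w13',29)
plan([483.9,266.6,20],-166)
E
```

```text
w13 tcp [483.7 265.4  96.6] cam [500.1 202.1 264.9]
w13 c 484.3 266.9 mean [483.8 266.1  21.7] LxW 62.7 49.8 long ang 104.19 n 3908
w13 {'x': (np.float64(-23.29), np.float64(23.83), 'slopes deg', np.float64(0.05), np.float64(0.18)), 'y': (np.float64(-30.07), np.float64(31.02), 'slopes deg', np.float64(-0.49), np.float64(0.46))} centre [483.62 267.1 ]
hsv [ 17. 175. 183.]
tip -1 tool z [-30.1 -31.6] world z 126.6
tip 1 tool z [-29.3 -31.3] world z 125.9
turn [-0.02, -0.09, -0.01] shift m [-0.0005, 0.0013, 0.0769] dist 76.9 clock 11.4667 F [0.4 0.1 0.1] w 58.0
```

Emit:
move_arm(moves=[[[0,0,0],[-0.0005,0.0014,0.03],0.32],[[0,0,0],[-0.0005,0.0014,0.06],0.32],[[0,0,0],[-0.0005,0.0014,0.085],0.32],[[0,0,0],[-0.0005,0.0014,0.096],0.32],[[0,0,0],[-0.0005,0.0014,0.1],0.32],[[0,0,0],[-0.0005,0.0014,0.1],0.32],[[0,0,0],[-0.0005,0.0014,0.1],0.32]])

```text
clock: 12.05
tool_pos: [484.5, 266.4, -2.2]
tool_rot: [[-0.97, -0.241, -0.001], [-0.241, 0.97, -0.0], [0.001, -0.0, -1.0]]
force: [0.5, 0.6, 0.4]
gripper_width: 57.9
```

```bash
python3 - <<'E'
from h import *
plan([483.9,266.8,-12.5],-166); p,d,c,s=shot('w14')
f,W,ok=cloud('w14'); T=(W-f['tcp'])@f['rot']; m=ok&(abs(W[...,2]-21.8)<2)&(abs(T[...,1])<40)
for y0 in (-28,-24,-20): 
    q=T[m&(abs(T[...,1]-y0)<1.5)&(abs(T[...,0])<27)]; print(y0,q[:,0].min().round(2),q[:,0].max().round(2))
for x0 in (-18,18): 
    q=T[m&(abs(T[...,0]-x0)<1.5)]; print('x',x0,q[:,1].min().round(2),q[:,1].max().round(2))
E
```

```text
turn [-0.0, -0.04, -0.05] shift m [0.0005, 0.0005, 0.0103] dist 10.3 clock 12.05 F [0.5 0.6 0.4] w 57.9
w14 tcp [484.5 266.4  -2.2] cam [500.7 202.9 166.1]
-28 -23.31 24.45
-24 -23.48 24.64
-20 -23.08 24.91
x -18 -30.84 31.3
x 18 -30.84 31.22
```

Emit:
move_arm(moves=[[[0,0,0],[0.0006,0.0002,0.006],0.32],[[0,0,0],[0.0006,0.0002,0.0103],0.32],[[0,0,0],[0.0006,0.0002,0.0103],0.32],[[0,0,0],[0.0006,0.0002,0.0103],0.32],[[0,0,0],[0.0006,0.0002,0.0103],0.8],[[0,0,0],[0.0006,0.0002,0.0103],0.8],[[0,0,0],[0.0006,0.0002,0.0103],0.8],[[0,0,0],[0.0006,0.0002,0.0103],0.8],[[0,0,0],[0.0006,0.0002,0.0103],0.8],[[0,0,0],[0.0006,0.0002,0.0103],0.8]], grip_force=70)

```text
clock: 12.93
tool_pos: [484.1, 266.9, -11.4]
tool_rot: [[-0.97, -0.242, 0.0], [-0.242, 0.97, 0.001], [-0.0, 0.001, -1.0]]
force: [-2.2, -0.4, 6.2]
gripper_width: 45.3
```

Emit:
move_arm(moves=[[[0,0,0],[0,0,-0.003],0.8],[[0,0,0],[0,0,-0.006],0.8],[[0,0,0],[0,0,-0.01],0.8],[[0,0,0],[0,0,-0.015],0.8],[[0,0,0],[0,0,-0.02],0.8],[[0,0,0],[0,0,-0.03],0.8],[[0,0,0],[0,0,-0.05],0.8],[[0,0,0],[0,0,-0.07],0.8],[[0,0,0],[0,0,-0.09],0.8],[[0,0,0],[0,0,-0.105],0.8],[[0,0,0],[0,0,-0.12],0.8],[[0,0,0],[0,0,-0.12],0.8]])

```text
clock: 13.93
tool_pos: [485.8, 268.2, 112.8]
tool_rot: [[-0.97, -0.242, 0.005], [-0.242, 0.97, 0.005], [-0.006, 0.003, -1.0]]
force: [0.4, 0.1, -2.3]
gripper_width: 45.6
```

```bash
python3 - <<'E'
from h import *
p,d,c,s=shot('w15'); print(s['force']); held('w15',-42,-27)
plan([464,-215,100],-170.4)
E
```

```text
w15 tcp [485.8 268.2 112.8] cam [501.1 203.9 280.8]
[ 0.38738185  0.11632166 -2.31680915]
w15 held top plane: z0 -33.07 tilt deg [-0.04 -0.09] y range [-31.1  30.1] x range [-20.8  20.8] n 9175
front edge y at x=0 -30.96 slope deg -0.07
turn [0.17, 0.23, 4.4] shift m [0.1373, -0.4634, 0.009] dist 483.4 clock 13.9833 F [ 0.2 -0.  -2.3] w 44.5
```

Emit:
move_arm(moves=[[[0,0,0.5],[0.006,-0.02,0],0.8],[[0,0,1],[0.015,-0.05,0],0.8],[[0.1,0.2,2],[0.026,-0.088,0],0.8],[[0.2,0.2,3],[0.037,-0.126,0],0.8],[[0.2,0.2,4],[0.048,-0.164,0],0.8],[[0.2,0.2,4.4],[0.059,-0.202,0],0.8],[[0.2,0.2,4.4],[0.07,-0.24,0],0.8],[[0.2,0.2,4.4],[0.081,-0.278,0],0.8],[[0.2,0.2,4.4],[0.092,-0.316,0],0.8],[[0.2,0.2,4.4],[0.103,-0.354,0],0.8],[[0.2,0.2,4.4],[0.114,-0.385,0],0.8],[[0.2,0.2,4.4],[0.122,-0.41,0],0.8]])

```text
clock: 14.98
tool_pos: [464.4, -161.8, 108.5]
tool_rot: [[-0.986, -0.165, -0.001], [-0.165, 0.986, -0.0], [0.001, -0.0, -1.0]]
force: [1.1, -0.1, -1.9]
gripper_width: 45.4
```

```bash
python3 - <<'E'
from h import *
plan([464,-215,86],-170.4)
E
```

```text
turn [-0.01, -0.05, -0.08] shift m [0.0092, -0.0524, 0.0225] dist 57.7 clock 14.9833 F [ 1.1 -0.1 -1.9] w 45.4
```

Emit:
move_arm(moves=[[[0,0,0],[0.004,-0.025,0.01],0.8],[[0,0,0],[0.008,-0.042,0.018],0.8],[[0,0,0],[0.009,-0.052,0.022],0.8],[[0,0,0],[0.009,-0.052,0.022],0.8],[[0,0,0],[0.009,-0.052,0.022],0.8],[[0,0,0],[0.009,-0.052,0.022],0.8]])

```text
clock: 15.48
tool_pos: [464.2, -214.1, 86.5]
tool_rot: [[-0.986, -0.166, -0.001], [-0.166, 0.986, -0.0], [0.001, -0.0, -1.0]]
force: [0.6, -1.1, -2.1]
gripper_width: 45.5
```

```bash
python3 - <<'E'
from h import *
p,d,c,s=shot('w16'); held('w16',-42,-27); rect('w16',(478,-293.8),41,55,60); edges('w16',(478,-293.8),41,55,-170.4)
f,W,ok=cloud('w16'); T=(W-f['tcp'])@f['rot']; m=ok&(abs(T[...,2]+33.1)<2)&(abs(T[...,1])<40)
for y0 in (-28,-24,-20,-16): 
    q=T[m&(abs(T[...,1]-y0)<1.5)]; print(y0,q[:,0].min().round(2),q[:,0].max().round(2))
for x0 in (-18,-9,0,9,18):
    q=T[m&(abs(T[...,0]-x0)<1.5)]; print('x',x0,q[:,1].min().round(2),q[:,1].max().round(2))
plan([477.9,-293.4,55],-170.35)
E
```

```text
w16 tcp [ 464.2 -214.1   86.5] cam [ 475.4 -278.6  254.7]
w16 held top plane: z0 -33.1 tilt deg [-0.07 -0.09] y range [-31.  30.] x range [-20.8  20.8] n 9156
front edge y at x=0 -30.89 slope deg -0.05
w16 c 478.0 -293.7 mean [ 477.8 -293.3   47.7] LxW 62.2 48.5 long ang 99.84 n 6040
w16 {'x': (np.float64(-23.58), np.float64(23.53), 'slopes deg', np.float64(-0.17), np.float64(-0.26)), 'y': (np.float64(-30.42), np.float64(31.08), 'slopes deg', np.float64(-1.54), np.float64(0.04))} centre [ 477.97 -293.47]
-28 -23.76 24.13
-24 -23.5 23.83
-20 -23.74 24.04
-16 -23.42 24.22
x -18 -31.21 31.01
x -9 -31.02 30.21
x 0 -31.21 30.93
x 9 -31.28 29.8
x 18 -31.39 30.54
turn [-0.01, -0.02, -0.08] shift m [-0.0001, -0.0807, 0.0317] dist 86.7 clock 15.5333 F [ 0.5 -0.2 -2.3] w 45.1
```

Emit:
move_arm(moves=[[[0,0,0],[0,-0.02,0.005],0.8],[[0,0,0],[0,-0.045,0.01],0.8],[[0,0,0],[-0.0001,-0.07,0.02],0.8],[[0,0,0],[-0.0001,-0.081,0.031],0.8],[[0,0,0],[-0.0001,-0.081,0.045],0.8],[[0,0,0],[-0.0001,-0.081,0.056],0.8],[[0,0,0],[-0.0001,-0.081,0.056],0.8],[[0,0,0],[-0.0001,-0.081,0.056],0.8],[[0,0,0],[-0.0001,-0.081,0.056],0.8]])

```text
clock: 16.28
tool_pos: [478.5, -293.2, 31.4]
tool_rot: [[-0.986, -0.167, 0.0], [-0.167, 0.986, -0.001], [-0.0, -0.001, -1.0]]
force: [-0.5, -1.0, -1.6]
gripper_width: 45.4
```

```bash
python3 - <<'E'
from h import *
p,d,c,s=shot('w17'); front('w17',5,34); front('w17',39,46); front('w17',56,62)
plan([478,-293.75,24.6],-170.4)
E
```

```text
w17 tcp [ 478.5 -293.2   31.4] cam [ 489.6 -357.7  199.6]
w17 (5, 34) n 670 y [-31.73 -31.57 -31.39] x [-22.23  24.51] slope 0.18
w17 (39, 46) n 252 y [-31.57 -31.41 -31.23] x [-22.83  23.94] slope -0.11
w17 (56, 62) n 284 y [-31.19 -31.02 -30.82] x [-23.11  23.61] slope -0.06
turn [-0.04, 0.04, 0.04] shift m [0.0008, -0.0003, 0.007] dist 7.1 clock 16.3333 F [-1.1 -0.7 -2.3] w 45.1
```

Emit:
move_arm(moves=[[[0,0,0],[0.0003,-0.0004,0.002],0.8],[[0,0,0],[0.0006,-0.0004,0.004],0.8],[[0,0,0],[0.0006,-0.0004,0.005],0.8],[[0,0,0],[0.0006,-0.0004,0.006],0.8],[[0,0,0],[0.0006,-0.0004,0.006],0.8],[[0,0,0],[0.0006,-0.0004,0.006],0.8]])

```text
clock: 16.83
tool_pos: [478.1, -293.9, 25.6]
tool_rot: [[-0.986, -0.167, 0.001], [-0.167, 0.986, -0.001], [-0.001, -0.001, -1.0]]
force: [-0.0, -0.2, -1.2]
gripper_width: 45.3
```

```bash
python3 - <<'E'
from h import *
p,d,c,s=shot('w18'); front('w18',5,34); front('w18',39,46); front('w18',50,57)
plan([478,-293.75,24.4],-170.4)
E
```

```text
w18 tcp [ 478.1 -293.9   25.6] cam [ 489.1 -358.3  193.9]
w18 (5, 34) n 727 y [-31.18 -31.01 -30.83] x [-22.88  23.79] slope 0.17
w18 (39, 46) n 258 y [-31.03 -30.83 -30.66] x [-23.52  23.55] slope -0.07
w18 (50, 57) n 340 y [-31.2  -30.98 -30.81] x [-23.15  23.73] slope 0.01
turn [-0.04, 0.04, 0.03] shift m [0.0001, 0.0001, 0.0012] dist 1.2 clock 16.8833 F [-0.1  0.2 -1.8] w 45.2
```

Aligned within about 0.3 mm. Lowering to contact.

Emit:
move_arm(moves=[[[0,0,0],[0,0,0.0004],0.8],[[0,0,0],[0,0,0.0008],0.8],[[0,0,0],[0,0,0.0011],0.8],[[0,0,0],[0,0,0.0011],0.8],[[0,0,0],[0,0,0.0011],0.8]])

```text
clock: 17.3
tool_pos: [478.2, -293.9, 24.6]
tool_rot: [[-0.986, -0.167, 0.001], [-0.167, 0.986, -0.001], [-0.001, -0.001, -1.0]]
force: [-0.9, -0.7, 0.6]
gripper_width: 45.2
```

Emit:
move_arm(moves=[[[0,0,0],[0,0,0.0003],0.8],[[0,0,0],[0,0,0.0003],0.8],[[0,0,0],[0,0,0.0003],0.8]])

```text
clock: 17.55
tool_pos: [478.2, -294.0, 24.6]
tool_rot: [[-0.986, -0.167, 0.001], [-0.167, 0.986, -0.001], [-0.001, -0.001, -1.0]]
force: [-2.0, 1.4, 3.9]
gripper_width: 45.2
```

Contact at +3.9 N. Releasing, then retreating straight up and a little back.

Emit:
move_arm(moves=[[[0,0,0],[0,0,0],0.45],[[0,0,0],[0,0,0],0.4],[[0,0,0],[0,0,0],0.35],[[0,0,0],[0,0,0],0.32],[[0,0,0],[0,0,0],0.32]], grip_force=20)

```text
clock: 17.97
tool_pos: [478.4, -294.0, 24.6]
tool_rot: [[-0.986, -0.168, 0.001], [-0.168, 0.986, -0.001], [-0.001, -0.001, -1.0]]
force: [0.2, -0.5, -0.4]
gripper_width: 58.2
```

Emit:
move_arm(moves=[[[0,0,0],[0,0,-0.005],0.32],[[0,0,0],[0,0,-0.02],0.32],[[0,0,0],[0,0,-0.05],0.32],[[0,0,0],[0,0,-0.085],0.32],[[0,0,0],[0,0.03,-0.1],0.32],[[0,0,0],[0,0.06,-0.1],0.32],[[0,0,0],[0,0.07,-0.1],0.32],[[0,0,0],[0,0.07,-0.1],0.32]])

```text
clock: 18.63
tool_pos: [466.3, -223.2, 125.6]
tool_rot: [[-0.986, -0.169, 0.003], [-0.169, 0.986, -0.001], [-0.003, -0.001, -1.0]]
force: [-1.0, 0.4, 0.8]
gripper_width: 58.1
```

```bash
python3 - <<'E'
from h import *
p,d,c,s=shot('w19'); print(s['force'],s['gripper_width'])
rect('w19',(478,-294),51,65,60); edges('w19',(478,-294),51,65,-170.4)
pt,_=robot.camera('top'); ps,_=robot.camera('side')
a=cv2.resize(p[0:250,130:390],(520,500),interpolation=cv2.INTER_CUBIC)
b=cv2.resize(pt[150:225,130:350],(792,270))[:, :]
cs=cal('side'); u,v=map(int,proj(cs,(478,-294,40))); sc=cv2.resize(ps[v-40:v+40,u-22:u+22],(272,500),interpolation=cv2.INTER_CUBIC)
im=np.vstack([np.hstack([a,sc]),cv2.resize(b,(792,100)) if 0 else cv2.resize(pt[155:195,130:332],(792,100))]); cv2.imwrite('pics/final.png',cv2.resize(im,(792,600))[...,::-1])
E
```

```text
w19 tcp [ 466.3 -223.2  125.6] cam [ 477.1 -287.7  293.9]
[-1.0115273   0.44077314  0.83607915] 58.07735491451762
w19 c 478.0 -293.8 mean [ 478.1 -293.7   57.7] LxW 62.4 48.3 long ang 99.53 n 4709
w19 {'x': (np.float64(-23.97), np.float64(23.36), 'slopes deg', np.float64(0.65), np.float64(-0.11)), 'y': (np.float64(-30.57), np.float64(31.22), 'slopes deg', np.float64(-0.32), np.float64(-0.27))} centre [ 478.25 -293.63]
```

View pics/final.png

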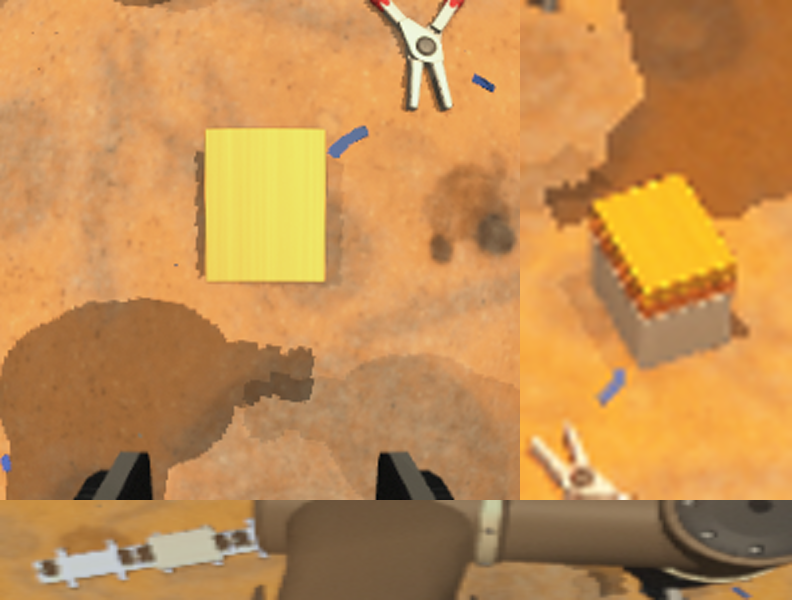

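The final picture shows the brass on the copper on the block with edges flush (wrist crop (265,205), side crop (660,270)). The grippers are clear, and the nickel is still in its middle bay at (190,550). Handing in.

```bash
python3 -c "
from station import robot
print(robot.hand_in())"
```

```text
the job is handed in; nothing more can be done
None
```

The billet is laid up and handed in at about 19 s. I set the copper plate flat on the nearer steel block, then stacked the brass plate on top of it, each lowered until the force reading showed contact before release.

- **Final position:** the brass centre reads about (478.1, −293.7), long side 99.5°. The copper read (478.0, −293.6), long side 99.8°, and the block (477.6, −293.7), long side about 99.6–100°. Front-face checks put all three flush to a few tenths of a millimetre, close to the limit of the depth readings.
- **Left alone:** the last pictures show the nickel-silver plate still in its middle bay. I saw no sign of the block shifting, and I touched none of the other items.
- **Fingertip offset:** the fingertips sit about 28–30 mm behind the reported TCP at these openings, although the task places the TCP at the very end of the fingers. I measured this in the wrist depth image and descended in steps with force checks, so the reported TCP height went below zero without touching the bench.
- **Small disagreements:** one front-face reading put the copper about 0.5 mm off the block in x, where other readings gave 0.2 mm. Camera heights read about 0.3 mm low throughout.

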